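# Park the mallet in its slotted dock

### The arm

A 6-joint arm with a two-finger parallel gripper is mounted at the origin on a cart in front of the work surface, level with it; the furniture and walls round the work are solid. World frame = base frame: x ahead of the robot, y to its left, z up, the work surface at z = 0. Lengths are in m, angles in rad, forces in N, time in s.
With the tool pointing down it reaches from about 0.25 to 0.775 m from the base axis. Payload 4 kg.
Tool frame: the origin (TCP) lies at the very end of the fingers, on their centre line; the grasp point (between the pads) lies 19 mm behind it; y points along the fingers, x is the direction in which the jaws open and shut, and the axes are right-handed (so a half turn about y gives the same grasp; the last joint's range is limited). The gripper opens to 94 mm and grips with 3 to 60 N. Pads are 16 mm wide; open, the fingers measure 119 mm over their backs; the gripper's body (75 mm by 177 mm) begins 78 mm behind the grasp point.
Start: joints at [1.027, 0.087, 1.371, -0, 1.684, -0.103], TCP at [0.235, 0.497, 0.206] pointing down, gripper open.
Joint ranges: [-3.1, 3.1], [-0.76, 2.03], [0.27, 2.55], [-1.08, 4.22], [0.17, 2.65], [-2.57, 2.57]. Speed limits (rad/s): [2.79, 2.79, 3.14, 3.14, 3.14, 3.14].

### API

Orientations are given as [roll, pitch, yaw] about the fixed x, y, z axes, in that order (R = Rz(yaw) Ry(pitch) Rx(roll)).
In Python, from bench import robot gives the robot as it stands.
- The arm moves only by the shell command python3 -m handwheel 'ROWS' [OPENING]. ROWS is JSON, a list of rows, each an object with "delta_pos": the shift along the tool's x, y, z in mm, a list of three; "yaw": the turn about the tool's y in rad. A call has 1 to 12 rows; each row is the pose to reach, as a shift and turn from the pose commanded when the call began, along the tool's axes at that moment; what a row does not reach only later rows make up. A row lasts 1/10 s, in which the tool goes at most 50 mm and 8.59 degrees, less where a joint would pass 70% of its speed; a pose out of reach is approached as far as the arm can. A call with a gripper value outside its range is refused whole. OPENING is the closure in counts, from 0 (fully open) to 255 (shut), set as the call begins (- or left out, the last holds). The fingers move at their own pace and stop on an object; the grip force is fixed at half the most. Time passes only in rows, so rows that repeat a pose let the fingers close. It gives the time, the measured TCP pose, the force and the opening at its end, in the units of the state.
- robot.get_obs(): the state, without advancing time (a new reading comes with each control period).
- robot.snapshot(name): name is "scene" or "top" or "wrist"; returns a dict with "image" (480x640x3 uint8, red, green, blue), "fx", "fy", "cx", "cy" (pixels), "rvec" (rotation vector, rad) and "tvec" (3), from world to camera coordinates, as OpenCV has them. Camera axes: x right, y down, z forward; pixel columns grow to the right and rows downward; lengths in m; the calibration is good to about 2 mm. A picture is of the moment at which its call begins. There is no depth.
- robot.close_job(): hands the job in, once; it reports no verdict.
The state is a dict: "time": time; "joint_positions": joint angles; "qvel": joint speeds; "joint_torque": joint torques, N m; "tool_pos": TCP position; "ee_rot": TCP orientation; "wrist_force": force on the tool from outside, world axes, zero at the start; "wrist_torque": the same for the moment, N m; "width": finger opening in m.
Only numpy, scipy, OpenCV 4.12 (cv2) and the standard library are available. Lean on these libraries where they do the work, as an engineer would, in place of code of your own. Each camera call takes 0.05 s, during which the arm holds its last target.

### The job

Put the white-headed mallet away in the empty bay of the wooden tool dock: slide it in from the open front, standing on its head, so that the head goes under the deck and the handle runs along the wide slot, until the head is fully home at the back stop. Leave it standing upright there, and leave the glue pot in its bay beside it undisturbed.

Things in the scene. Friction and masses are not known exactly. Their poses are not given: they have to be found in the camera images.
- mallet: Nylon mallet standing on its head on the bench, 0.38 kg, 208 mm tall. White cylindrical head 54 mm in diameter up to 80 mm height; round wooden handle about 27 mm thick from there to the top, on the same axis. Origin: centre of the head's underside; z up along the handle. Other loose things near it (bottle, thread spool, hammers) are lower than 110 mm.
- dock: Fixed wooden dock, 130 mm deep (x), 192 wide (y), 105 high. Origin: centre of underside; +x from the open front to the back, +y to its left, z up. 12 mm walls; 10 mm deck, underside 95 mm above the bench, which is the floor. Bays 78 mm wide, open at x=-65: left (y=+45) empty, deck slot 48 mm wide from the front to x=+50; right (y=-45) has a 30 mm slot and the glue pot. Back stop's face: x=+53.
- bay_home (a point): Point on the bench in the empty left bay, at x = +26, y = +45 mm of the dock, where the mallet's origin lies when its head touches the back stop. Axes as the dock's: +x is the direction of sliding in. The head cannot pass the slot: it must enter from the front, lifted less than 15 mm. No loose thing stands within 110 mm of the bay's mouth along this line.
- glue_pot: Round aluminium glue pot standing in the right bay, 68 mm in diameter, lid up to 68 mm and a 20 mm thick black knob that sticks up through the narrow slot to 120 mm. Origin: centre of its underside. Stays where it is.
Things that resemble listed ones, but are neither listed nor needed, are in the scene too. Leave any turquoise look-alike of the mallet alone.

How it is judged:
By the outcome, as a careful person would: the job done as asked, in the order asked, and still so for the second after the job is handed in, with the robot touching nothing.
It also fails if it takes over 38 s, if anything falls off the work surface, if the arm or the gripper's body presses on something with over 40 N, if the wrist force passes 120 N, or if a joint passes its speed limit or range.

## Working session

There is one attempt and no reset: what is moved stays moved. The work goes in short steps, Python scripts to look and compute and a shell command to move; the robot and the scene stay as the last step left them, time stands still between calls to the robot, and variables do not carry over. Pictures are saved under pics/ and viewed, and the job is handed in when it is done.

```bash
mkdir -p pics; ls; cat > h.py <<'E'
from bench import robot
import numpy as np, cv2
def snap(name,fn):
    s=robot.snapshot(name); cv2.imwrite('pics/'+fn,cv2.cvtColor(np.asarray(s['image']),cv2.COLOR_RGB2BGR)); np.savez('pics/'+fn[:-4]+'.npz',**s); return s
def load(fn): return dict(np.load('pics/'+fn+'.npz'))
def K(s): return np.array([[s['fx'],0,s['cx']],[0,s['fy'],s['cy']],[0,0,1.]])
def ray(s,u,v):
    R=cv2.Rodrigues(np.asarray(s['rvec'],float))[0]; c=-R.T@np.asarray(s['tvec'],float).ravel()
    return c,R.T@np.linalg.inv(K(s))@np.array([u,v,1.])
def atz(s,u,v,z):
    c,d=ray(s,u,v); return c+d*(z-c[2])/d[2]
def proj(s,P):
    return cv2.projectPoints(np.asarray(P,float).reshape(-1,3),np.asarray(s['rvec'],float),np.asarray(s['tvec'],float),K(s),None)[0].reshape(-1,2)
E
python3 - <<'E'
from h import *
for n in ('scene','top','wrist'):
    s=snap(n,n+'0.png'); print(n,ray(s,320,240),s['fx'])
print(robot.get_obs())
E
```

```text
pics
scene (array([ 0.32314214, -0.42389051,  0.96097411]), array([ 0.23859039,  0.41895201, -0.87616785])) 456.66828461099675
top (array([0.40890382, 0.03832731, 0.97284487]), array([ 0.14194399, -0.03775796, -0.98936127])) 487.5191723438163
wrist (array([0.16721588, 0.52860867, 0.38301613]), array([ 0.21150964, -0.11302649, -0.97098129])) 419.93911909938674
{'time': 0.15, 'joint_positions': array([ 1.02687892e+00,  8.77803321e-02,  1.37186869e+00, -3.97539403e-05,
        1.68360753e+00, -1.03098504e-01]), 'qvel': array([-0.00059991, -0.00232375, -0.00478562, -0.00013303, -0.00116085,
        0.00140318]), 'joint_torque': array([ 2.39384317e-03, -3.40643764e+01, -3.02792287e+01,  7.18776067e-02,
        3.05908034e-02, -1.41497358e-04]), 'tool_pos': array([0.23447461, 0.49705743, 0.20459522]), 'ee_rot': array([-1.57066438,  0.00165913,  1.12997309]), 'wrist_force': array([-0.1835134 , -0.5009642 ,  0.22943611]), 'wrist_torque': array([ 0.01361297, -0.01417559,  0.05088935]), 'width': 0.09364363326941338}
```

View pics/scene0.png

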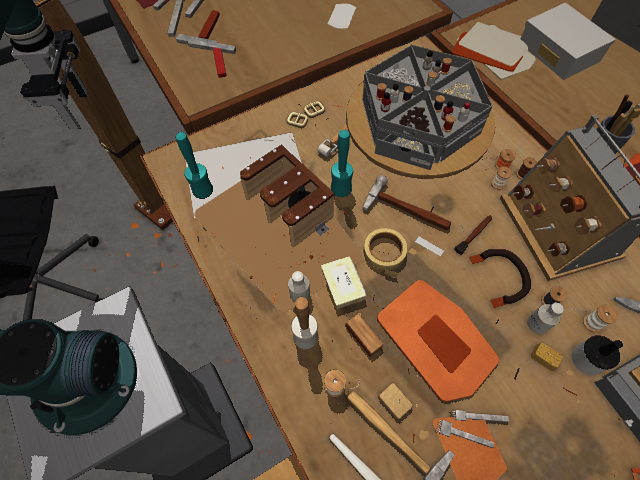

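View pics/top0.png

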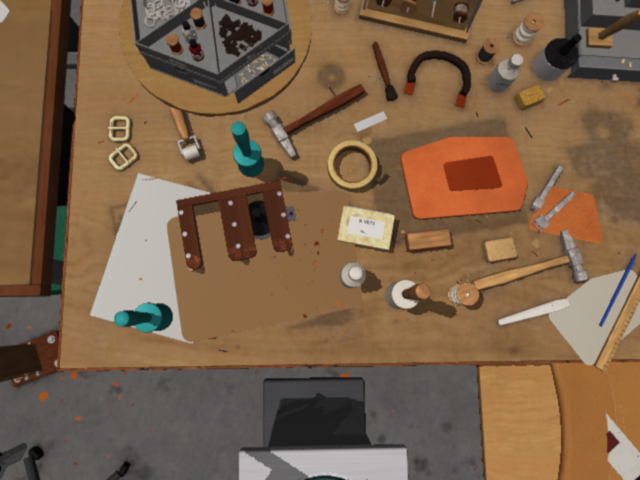

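View pics/wrist0.png

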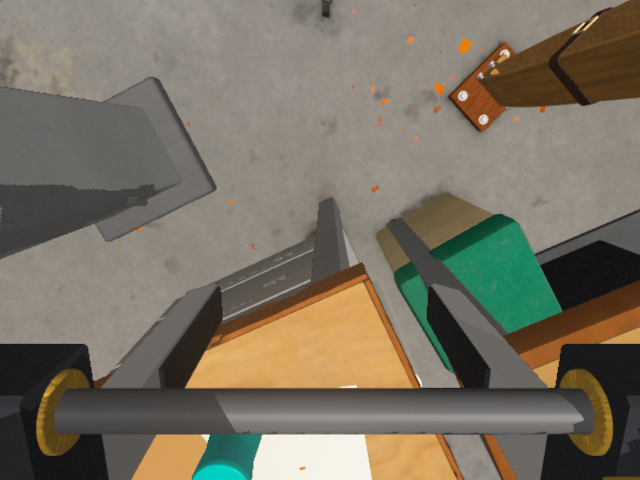

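```bash
python3 - <<'E'
import cv2
i=cv2.imread('pics/top0.png')
cv2.imwrite('pics/c1.png',cv2.resize(i[165:285,160:310],None,fx=5,fy=5,interpolation=cv2.INTER_CUBIC))
cv2.imwrite('pics/c2.png',cv2.resize(i[235:335,330:490],None,fx=5,fy=5,interpolation=cv2.INTER_CUBIC))
i=cv2.imread('pics/scene0.png')
cv2.imwrite('pics/c3.png',cv2.resize(i[130:250,220:370],None,fx=5,fy=5,interpolation=cv2.INTER_CUBIC))
cv2.imwrite('pics/c4.png',cv2.resize(i[250:400,240:400],None,fx=4,fy=4,interpolation=cv2.INTER_CUBIC))
E
```

```text
(no output)
```

View pics/c1.png

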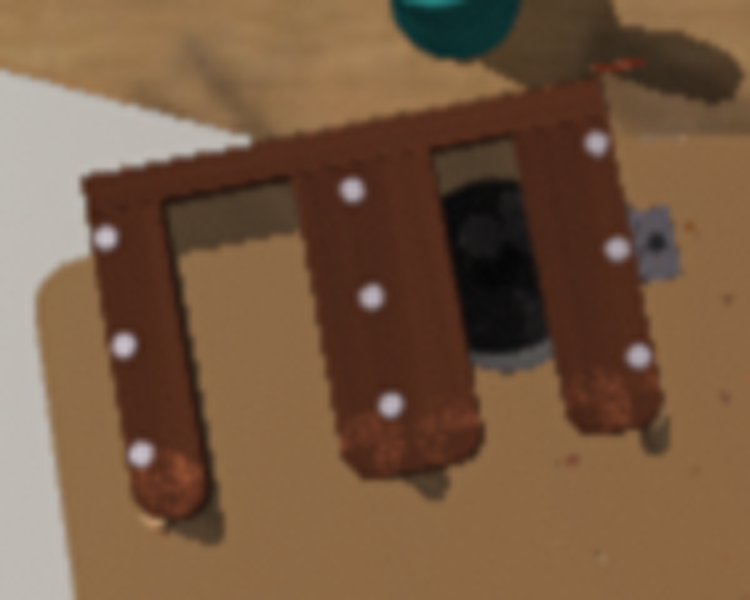

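View pics/c2.png

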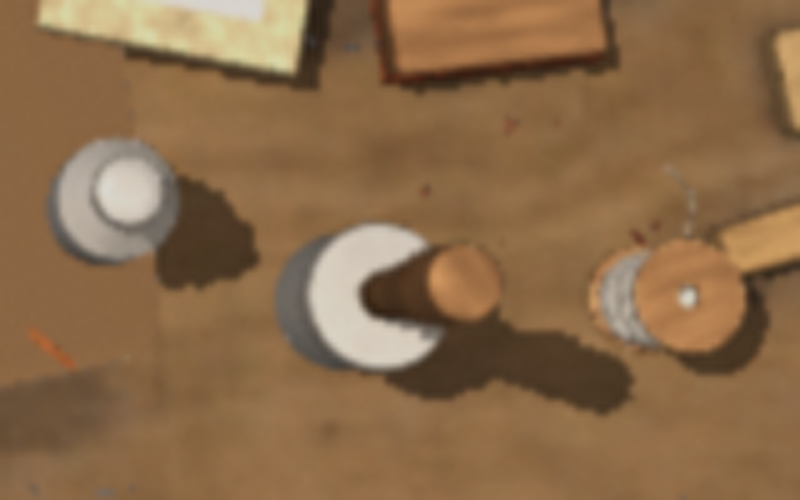

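View pics/c3.png

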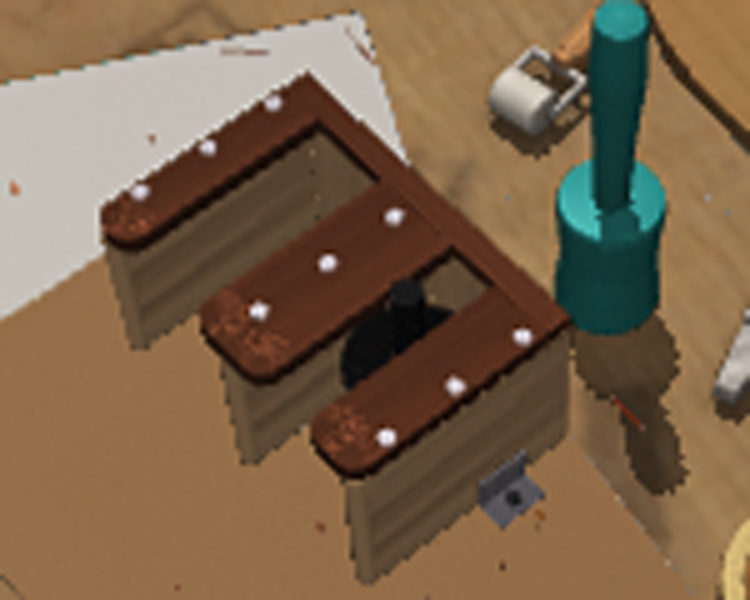

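View pics/c4.png

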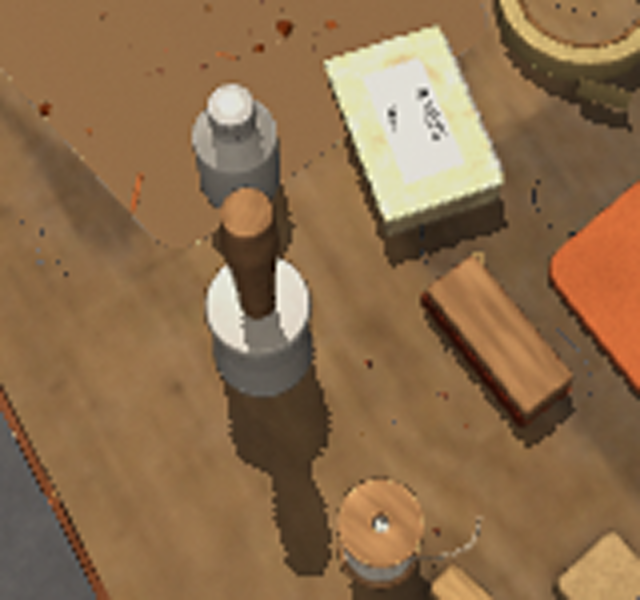

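```bash
cat > fit.py <<'E'
from h import *
from scipy.optimize import least_squares
t=load('top0'); s=load('scene0')
m=[(65,96),(65,-96),(50,69),(50,21),(50,-30),(50,-60)]
mt=m+[(-65,-4.5),(-65,82.5),(-65,-78)]
pt=np.array([(85,180),(603,78),(165,203),(295,178),(432,150),(517,135),(413,477),(165,518),(610,432)])/5+[160,165]
ps=np.array([(308,72),(572,322),(318,122),(383,178),(453,248),(490,288)])/5+[220,130]
def W(p,m):
    m=np.array(m)/1000.;c,sn=np.cos(p[2]),np.sin(p[2])
    return np.c_[p[0]+c*m[:,0]-sn*m[:,1],p[1]+sn*m[:,0]+c*m[:,1],np.full(len(m),.105)]
f=lambda p:np.r_[(proj(t,W(p,mt))-pt).ravel(),(proj(s,W(p,m))-ps).ravel()]
c0=atz(t,235,222,.105)
r=least_squares(f,[c0[0],c0[1],0.2],loss='soft_l1')
p=r.x;print('dock',p,np.round(f(p).reshape(-1,2),1).tolist())
h=W(p,[(26,45)])[0];print('home',h)
for im,a,b in((t,(465/5+330,283/5+235),(378/5+330,297/5+235)),(s,(247/4+240,212/4+250),(258/4+240,303/4+250))):
    print(atz(im,*a,.208),atz(im,*b,.08))
print('bottle',atz(t,130/5+330,190/5+235,.09),'spool',atz(t,690/5+330,297/5+235,.06))
E
python3 fit.py
```

```text
dock [0.56274321 0.15794593 0.16960042] [[-0.1, -1.8], [0.8, 0.5], [-0.1, -1.0], [0.2, -0.6], [0.6, 0.2], [-0.1, 0.3], [0.7, -0.8], [1.7, -0.2], [1.9, 0.9], [-0.8, -1.1], [-1.4, -1.2], [-0.7, -1.2], [-1.1, -0.2], [-1.3, -0.8], [-0.3, -0.7]]
home [0.58077468 0.20668878 0.105     ]
[ 0.43543301 -0.15108253  0.208     ] [ 0.43517156 -0.1506142   0.08      ]
[ 0.43667644 -0.15591164  0.208     ] [ 0.43691482 -0.15524288  0.08      ]
bottle [ 0.47447562 -0.05979304  0.09      ] spool [ 0.43436333 -0.27211752  0.06      ]
```

```bash
python3 -m handwheel '[{"delta_pos":[0,-50,0],"yaw":0},{"delta_pos":[0,-95,0],"yaw":-0.1},{"delta_pos":[-40,-95,-35],"yaw":-0.2},{"delta_pos":[-75,-95,-68],"yaw":-0.3},{"delta_pos":[-110,-95,-100],"yaw":-0.4},{"delta_pos":[-145,-95,-133],"yaw":-0.5},{"delta_pos":[-180,-95,-165],"yaw":-0.6},{"delta_pos":[-215,-95,-197],"yaw":-0.61},{"delta_pos":[-250,-95,-229],"yaw":-0.61},{"delta_pos":[-285,-95,-261],"yaw":-0.61},{"delta_pos":[-320,-95,-293],"yaw":-0.61},{"delta_pos":[-355,-95,-325],"yaw":-0.61}]'
cat >> h.py <<'E'
def axes():
    from scipy.spatial.transform import Rotation as Ro
    o=robot.get_obs(); return o,Ro.from_euler('xyz',o['ee_rot']).as_matrix()
def to(p,yaw):
    o,R=axes(); d=R.T@(np.array(p)-o['tool_pos'])*1000
    cur=np.arctan2(R[1,0],R[0,0]); print('pos',o['tool_pos'].round(4),'yaw',cur.round(3),'delta',d.round(1),'turn',round(-(yaw-cur),3),'F',o['wrist_force'].round(1),'w',round(o['width'],4),'t',o['time'])
E
python3 -c "
from h import *
to([.436,-.153,.29],1.74)"
```

```text
time: 1.35
tool_pos: [0.3771, 0.0358, 0.3004]
ee_rot: [-1.571, -0.0, 1.74]
wrist_force: [0.6, 0.6, -0.4]
width: 0.0938
pos [0.3771 0.0358 0.3004] yaw 1.74 delta [-196.1   10.4  -26.3] turn 0.0 F [ 0.6  0.6 -0.4] w 0.0938 t 1.35
```

```bash
python3 -m handwheel '[{"delta_pos":[-40,0,-6],"yaw":0},{"delta_pos":[-80,0,-12],"yaw":0},{"delta_pos":[-120,0,-18],"yaw":0},{"delta_pos":[-160,0,-22],"yaw":0},{"delta_pos":[-196,0,-26],"yaw":0},{"delta_pos":[-196,0,-26],"yaw":0},{"delta_pos":[-196,0,-26],"yaw":0}]'
python3 - <<'E'
from h import *
s=snap('wrist','w1.png'); to([.436,-.153,.14],1.74)
for P in ([.436,-.153,.208],[.436,-.153,.08]): print(proj(s,P))
E
```

```text
time: 2.05
tool_pos: [0.4355, -0.1513, 0.2997]
ee_rot: [-1.569, -0.002, 1.738]
wrist_force: [-0.5, 0.3, 0.4]
width: 0.094
pos [ 0.4355 -0.1506  0.3002] yaw 1.74 delta [ -2.6 160.2  -0.2] turn -0.0 F [ 1.   0.6 -0.4] w 0.094 t 2.1
[[321.40847376 251.70762724]]
[[322.01598775 216.42898667]]
```

View pics/w1.png

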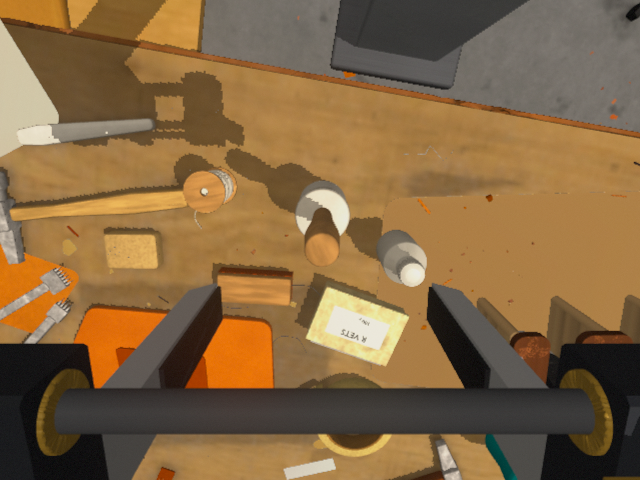

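The wrist view shows the handle top at about (323,250), against a predicted (321,252), so the estimate holds. I'll descend and grip.

```bash
python3 -m handwheel '[{"delta_pos":[-2,40,0],"yaw":0},{"delta_pos":[-2,80,0],"yaw":0},{"delta_pos":[-2,120,0],"yaw":0},{"delta_pos":[-2,150,0],"yaw":0},{"delta_pos":[-2,170,0],"yaw":0},{"delta_pos":[-2,170,0],"yaw":0}]'
python3 -m handwheel '[{"delta_pos":[0,0,0],"yaw":0},{"delta_pos":[0,0,0],"yaw":0},{"delta_pos":[0,0,0],"yaw":0},{"delta_pos":[0,0,0],"yaw":0},{"delta_pos":[0,0,0],"yaw":0},{"delta_pos":[0,0,0],"yaw":0},{"delta_pos":[0,0,0],"yaw":0},{"delta_pos":[0,0,0],"yaw":0},{"delta_pos":[0,0,0],"yaw":0},{"delta_pos":[0,0,0],"yaw":0}]' 255
python3 - <<'E'
from h import *
s=snap('wrist','w2.png');snap('scene','s2.png');snap('top','t2.png'); to([.436,-.153,.14],1.74)
E
```

```text
time: 2.7
tool_pos: [0.4339, -0.1505, 0.1274]
ee_rot: [-1.566, -0.004, 1.742]
wrist_force: [-0.4, 0.1, -0.5]
width: 0.0937
time: 3.7
tool_pos: [0.4361, -0.153, 0.1304]
ee_rot: [-1.571, -0.0, 1.74]
wrist_force: [-0.1, 0.1, -0.8]
width: 0.0252
pos [ 0.436  -0.153   0.1304] yaw 1.74 delta [ 0.  -9.6  0. ] turn -0.0 F [-0.1  0.7 -0.8] w 0.0256 t 3.85
```

View pics/w2.png

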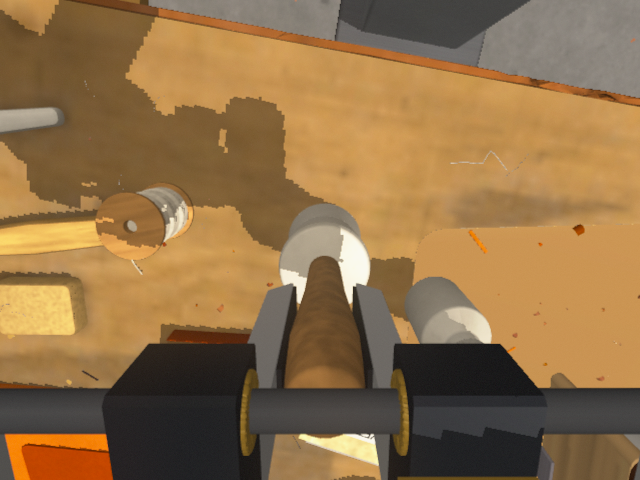

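View pics/s2.png

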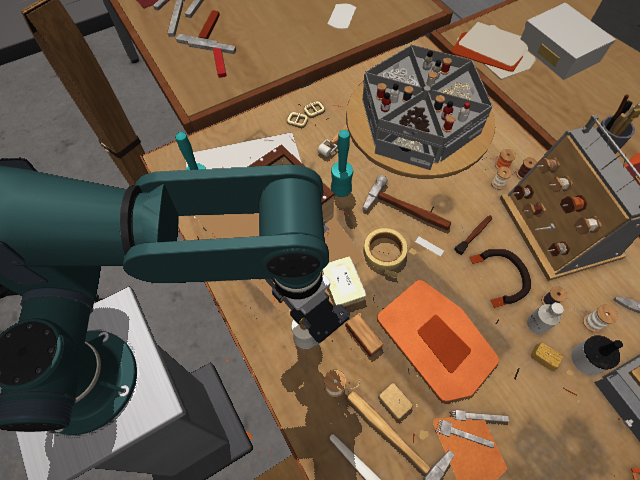

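The mallet is gripped at 25 mm and centred in the wrist view, with the handle at about (323,330). Next I'll lift it clear and carry it to the dock mouth.

```bash
python3 -m handwheel '[{"delta_pos":[0,-30,0],"yaw":0},{"delta_pos":[0,-60,0],"yaw":0},{"delta_pos":[0,-90,0],"yaw":0},{"delta_pos":[0,-120,0],"yaw":0},{"delta_pos":[0,-125,0],"yaw":0},{"delta_pos":[0,-125,0],"yaw":0}]'
python3 -m handwheel '[{"delta_pos":[20,0,-3],"yaw":0},{"delta_pos":[50,0,-6],"yaw":0},{"delta_pos":[85,0,-11],"yaw":0},{"delta_pos":[120,0,-16],"yaw":0},{"delta_pos":[155,0,-20],"yaw":0},{"delta_pos":[190,0,-25],"yaw":0},{"delta_pos":[225,0,-29],"yaw":0},{"delta_pos":[260,0,-34],"yaw":0},{"delta_pos":[290,0,-38],"yaw":0},{"delta_pos":[315,0,-41],"yaw":0},{"delta_pos":[330,0,-43],"yaw":0},{"delta_pos":[330,0,-43],"yaw":0}]'
python3 - <<'E'
from h import *
s=snap('wrist','w3.png');snap('scene','s3.png');snap('top','t3.png'); to([.423,.1797,.1355],1.7404)
E
```

```text
time: 4.45
tool_pos: [0.4362, -0.1532, 0.2551]
ee_rot: [-1.571, 0.0, 1.74]
wrist_force: [0.6, 0.4, -4.5]
width: 0.0254
time: 5.65
tool_pos: [0.4215, 0.1807, 0.2521]
ee_rot: [-1.565, -0.0, 1.743]
wrist_force: [0.7, -0.5, -4.4]
width: 0.0251
pos [0.4224 0.1786 0.2537] yaw 1.739 delta [  1.1 118.2  -1.2] turn -0.001 F [-0.5 -0.9 -4.2] w 0.0253 t 5.8
```

View pics/w3.png

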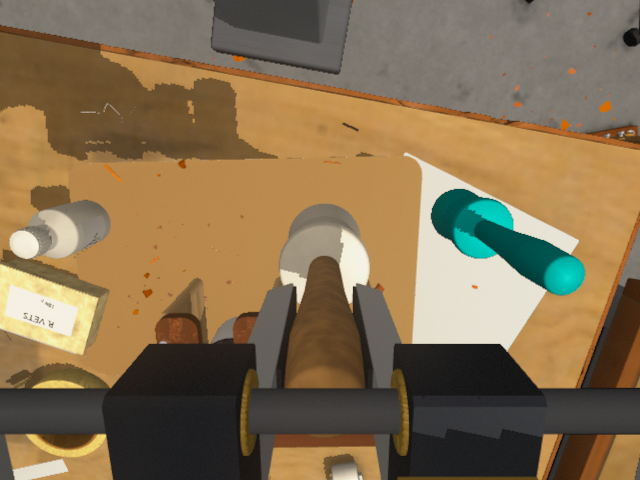

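View pics/s3.png

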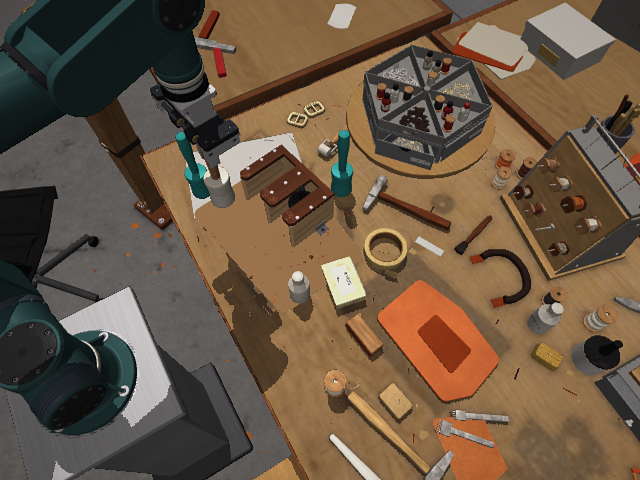

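View pics/t3.png

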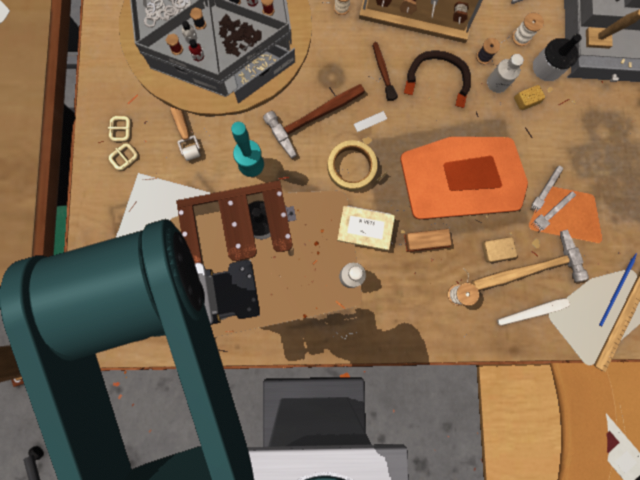

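```bash
python3 - <<'E'
from h import *
t=load('top0')
print(atz(t,150,317,.08),atz(t,124,319,.208)); print(atz(t,250,160,.08), atz(t,240,131,.208))
E
```

```text
[0.40042761 0.31139582 0.08      ] [0.39912606 0.31174516 0.208     ]
[0.69133882 0.13461936 0.08      ] [0.70019038 0.13750716 0.208     ]
```

The wrist view shows the head hanging upright in front of the bay. The turquoise mallet, with its head at about (480,225), is roughly 130 mm to the side. I'll lower to about 5 mm above the bench.

```bash
python3 -m handwheel '[{"delta_pos":[0,30,0],"yaw":0},{"delta_pos":[0,60,0],"yaw":0},{"delta_pos":[0,90,0],"yaw":0},{"delta_pos":[0,110,0],"yaw":0},{"delta_pos":[0,119,0],"yaw":0},{"delta_pos":[0,119,0],"yaw":0},{"delta_pos":[0,119,0],"yaw":0}]'
python3 - <<'E'
from h import *
s=snap('wrist','w4.png');snap('scene','s4.png'); to([.423,.1797,.1355],1.7404)
to([.5808,.2067,.1355],1.7404)
i=cv2.imread('pics/s4.png');cv2.imwrite('pics/s4c.png',cv2.resize(i[120:260,150:350],None,fx=4,fy=4,interpolation=cv2.INTER_CUBIC))
E
```

```text
time: 6.5
tool_pos: [0.4237, 0.1791, 0.1375]
ee_rot: [-1.573, -0.0, 1.739]
wrist_force: [0.0, 0.5, -3.7]
width: 0.0253
pos [0.4241 0.1795 0.1383] yaw 1.74 delta [0.4 2.8 1.1] turn -0.001 F [ 0.5 -0.3 -3.5] w 0.0254 t 6.6
pos [0.4241 0.1795 0.1383] yaw 1.74 delta [   0.5    3.3 -159. ] turn -0.001 F [ 0.5 -0.3 -3.5] w 0.0254 t 6.6
```

View pics/s4c.png

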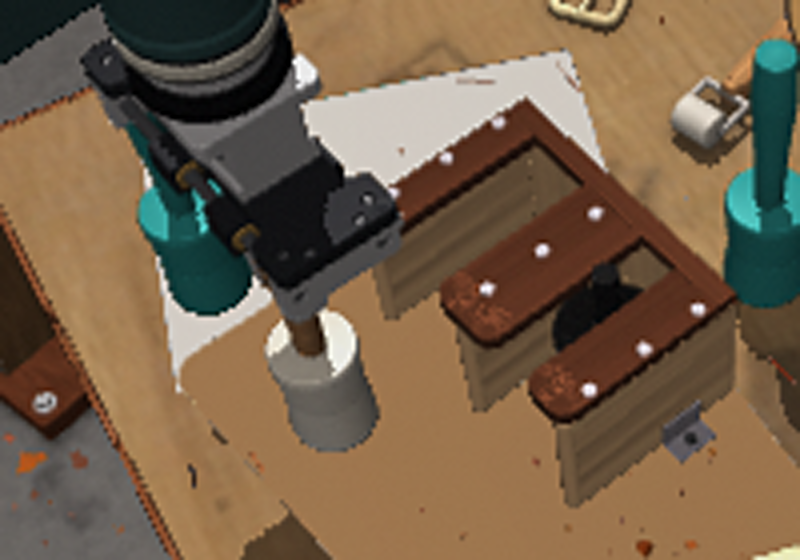

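View pics/w4.png

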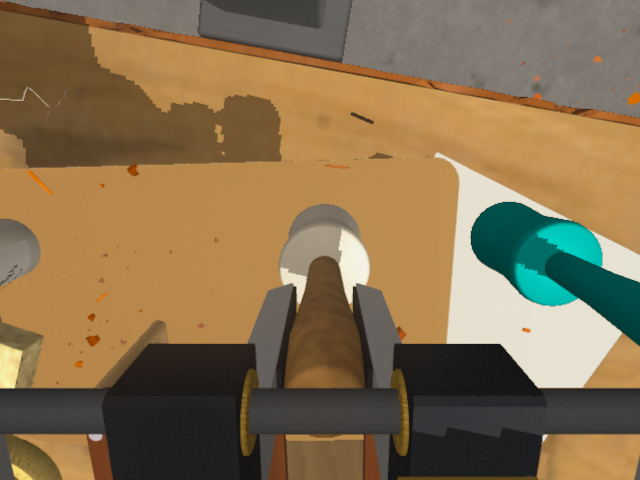

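The wrist view shows the deck edges either side of the handle at about (275,450) and (375,450), symmetric about it. I'll slide in.

```bash
python3 -m handwheel '[{"delta_pos":[0,3,-8],"yaw":0},{"delta_pos":[0,3,-16],"yaw":0},{"delta_pos":[0,3,-24],"yaw":0},{"delta_pos":[0,3,-32],"yaw":0},{"delta_pos":[0,3,-40],"yaw":0},{"delta_pos":[0,3,-48],"yaw":0},{"delta_pos":[0,3,-56],"yaw":0},{"delta_pos":[0,3,-62],"yaw":0},{"delta_pos":[0,3,-68],"yaw":0},{"delta_pos":[0,3,-74],"yaw":0},{"delta_pos":[0,3,-80],"yaw":0},{"delta_pos":[0,3,-80],"yaw":0}]'
python3 - <<'E'
from h import *
s=snap('wrist','w5.png');snap('scene','s5.png'); 
to([.5808,.2067,.1355],1.7404)
i=cv2.imread('pics/s5.png');cv2.imwrite('pics/s5c.png',cv2.resize(i[120:260,150:350],None,fx=4,fy=4,interpolation=cv2.INTER_CUBIC))
E
```

```text
time: 7.8
tool_pos: [0.5026, 0.193, 0.1335]
ee_rot: [-1.571, -0.0, 1.74]
wrist_force: [-0.1, -0.5, -4.2]
width: 0.0256
pos [0.5016 0.1929 0.1334] yaw 1.74 delta [  0.3  -2.2 -80.4] turn -0.0 F [-0.5 -0.2 -4.9] w 0.0252 t 7.9
```

View pics/s5c.png

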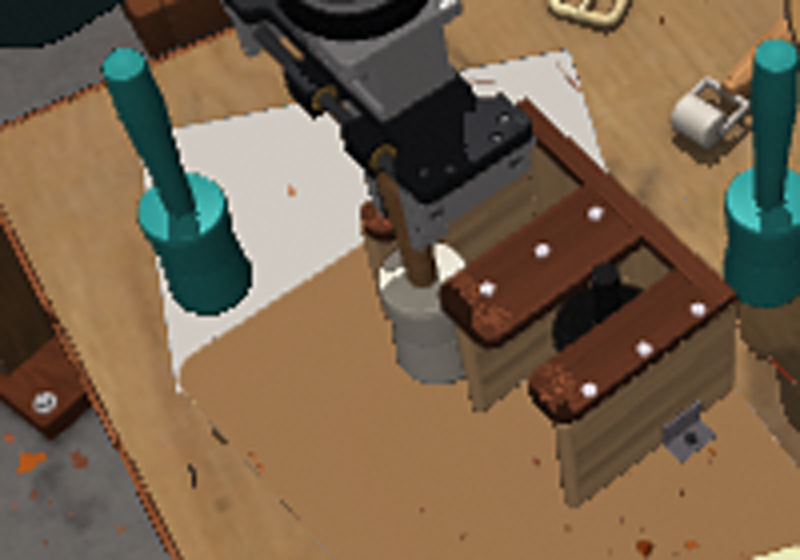

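View pics/w5.png

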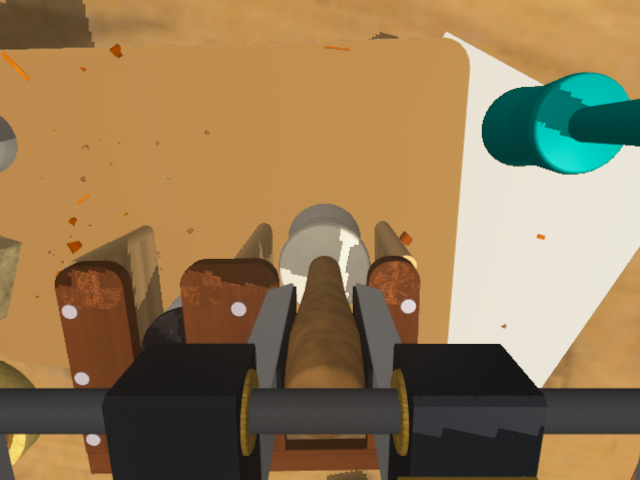

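The handle, at about x=323 in the wrist view, sits midway between the slot edges at 278 and 368, and the head is entering under the deck. I'll keep sliding.

```bash
python3 -m handwheel '[{"delta_pos":[0,0,-6],"yaw":0},{"delta_pos":[0,0,-13],"yaw":0},{"delta_pos":[0,0,-20],"yaw":0},{"delta_pos":[0,0,-27],"yaw":0},{"delta_pos":[0,0,-34],"yaw":0},{"delta_pos":[0,0,-41],"yaw":0},{"delta_pos":[0,0,-48],"yaw":0},{"delta_pos":[0,0,-55],"yaw":0},{"delta_pos":[0,0,-61],"yaw":0},{"delta_pos":[0,0,-66],"yaw":0},{"delta_pos":[0,0,-70],"yaw":0},{"delta_pos":[0,0,-70],"yaw":0}]'
python3 -m handwheel '[{"delta_pos":[0,0.5,0],"yaw":0},{"delta_pos":[0,1,0],"yaw":0},{"delta_pos":[0,1.5,0],"yaw":0},{"delta_pos":[0,2,-1],"yaw":0},{"delta_pos":[0,2,-2],"yaw":0},{"delta_pos":[0,2,-3],"yaw":0},{"delta_pos":[0,2,-4],"yaw":0},{"delta_pos":[0,2,-5],"yaw":0},{"delta_pos":[0,2,-6],"yaw":0},{"delta_pos":[0,2,-6],"yaw":0}]'
python3 - <<'E'
from h import *
to([.5808,.2067,.1355],1.7404)
E
```

```text
time: 9.1
tool_pos: [0.5713, 0.2048, 0.1334]
ee_rot: [-1.571, -0.0, 1.74]
wrist_force: [0.9, -0.0, -3.5]
width: 0.0252
time: 10.1
tool_pos: [0.5769, 0.2058, 0.1315]
ee_rot: [-1.571, -0.0, 1.74]
wrist_force: [-1.1, -0.5, -4.3]
width: 0.0252
pos [0.5769 0.2058 0.1315] yaw 1.74 delta [ 0.3 -4.  -4. ] turn -0.0 F [-1.1 -0.5 -4.3] w 0.0252 t 10.1
```

No contact yet, so I'll go on in 1 mm steps.

```bash
python3 -m handwheel '[{"delta_pos":[0,0.5,-0.5],"yaw":0},{"delta_pos":[0,0.5,-1],"yaw":0},{"delta_pos":[0,0.5,-1.5],"yaw":0},{"delta_pos":[0,0.5,-2],"yaw":0},{"delta_pos":[0,0.5,-2.5],"yaw":0},{"delta_pos":[0,0.5,-3],"yaw":0},{"delta_pos":[0,0.5,-3],"yaw":0}]'
python3 -m handwheel '[{"delta_pos":[0,0,-0.5],"yaw":0},{"delta_pos":[0,0,-1],"yaw":0},{"delta_pos":[0,0,-1.5],"yaw":0},{"delta_pos":[0,0,-2],"yaw":0},{"delta_pos":[0,0,-2],"yaw":0}]'
```

```text
time: 10.8
tool_pos: [0.5797, 0.2062, 0.131]
ee_rot: [-1.571, -0.0, 1.74]
wrist_force: [-0.1, -0.4, -4.6]
width: 0.0256
time: 11.3
tool_pos: [0.5816, 0.2065, 0.131]
ee_rot: [-1.571, -0.0, 1.74]
wrist_force: [0.1, 0.1, -3.2]
width: 0.0256
```

```bash
python3 -m handwheel '[{"delta_pos":[0,0,-0.5],"yaw":0},{"delta_pos":[0,0,-1],"yaw":0},{"delta_pos":[0,0,-1.5],"yaw":0},{"delta_pos":[0,0,-2],"yaw":0},{"delta_pos":[0,0,-2],"yaw":0}]'
python3 -m handwheel '[{"delta_pos":[0,0,-0.5],"yaw":0},{"delta_pos":[0,0,-1],"yaw":0},{"delta_pos":[0,0,-1.5],"yaw":0},{"delta_pos":[0,0,-2],"yaw":0},{"delta_pos":[0,0,-2],"yaw":0}]'
python3 - <<'E'
from h import *
s=snap('wrist','w6.png');snap('scene','s6.png'); 
to([.5808,.2067,.1355],1.7404)
i=cv2.imread('pics/s6.png');cv2.imwrite('pics/s6c.png',cv2.resize(i[120:260,150:350],None,fx=4,fy=4,interpolation=cv2.INTER_CUBIC))
E
```

```text
time: 11.8
tool_pos: [0.5833, 0.2069, 0.131]
ee_rot: [-1.57, -0.0, 1.74]
wrist_force: [-2.3, 0.1, -2.7]
width: 0.0253
time: 12.3
tool_pos: [0.5857, 0.2072, 0.1314]
ee_rot: [-1.571, -0.0, 1.74]
wrist_force: [-3.7, -0.5, -1.3]
width: 0.0256
pos [0.5857 0.2073 0.1314] yaw 1.74 delta [ 0.3 -4.1  4.9] turn -0.0 F [-2.5 -1.  -0.3] w 0.0254 t 12.4
```

View pics/w6.png

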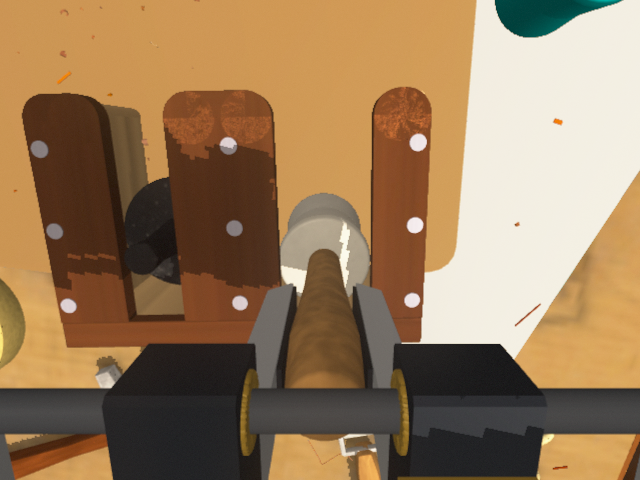

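View pics/s6c.png

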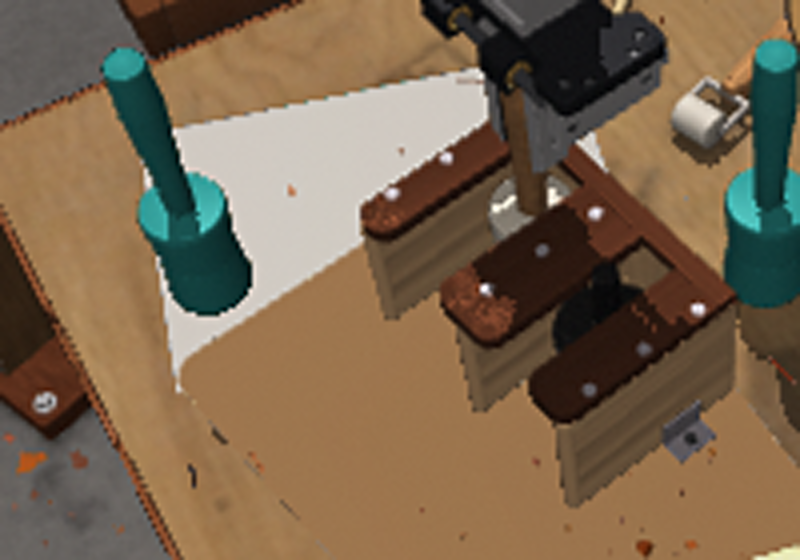

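Contact with the back stop shows as about 3 N along −x. I'll lower the last millimetre and open the gripper so the mallet stands free, then check.

```bash
python3 -m handwheel '[{"delta_pos":[0,0.5,1],"yaw":0},{"delta_pos":[0,1,2],"yaw":0},{"delta_pos":[0,1.5,2],"yaw":0},{"delta_pos":[0,1.5,2],"yaw":0}]'
python3 -m handwheel '[{"delta_pos":[0,0,0],"yaw":0},{"delta_pos":[0,0,0],"yaw":0},{"delta_pos":[0,0,0],"yaw":0},{"delta_pos":[0,0,0],"yaw":0},{"delta_pos":[0,0,0],"yaw":0},{"delta_pos":[0,0,0],"yaw":0}]' 150
python3 - <<'E'
from h import *
s=snap('wrist','w7.png'); 
to([.5808,.2067,.1355],1.7404)
E
```

```text
time: 12.8
tool_pos: [0.5846, 0.2071, 0.1312]
ee_rot: [-1.574, -0.0, 1.74]
wrist_force: [-1.4, 0.1, 5.5]
width: 0.0253
time: 13.4
tool_pos: [0.5836, 0.2069, 0.1293]
ee_rot: [-1.571, -0.0, 1.74]
wrist_force: [-0.1, 0.2, 0.1]
width: 0.0389
pos [0.5836 0.2069 0.1293] yaw 1.74 delta [ 0.3 -6.2  2.8] turn -0.0 F [ 0.6 -0.4  0.1] w 0.0387 t 13.45
```

View pics/w7.png

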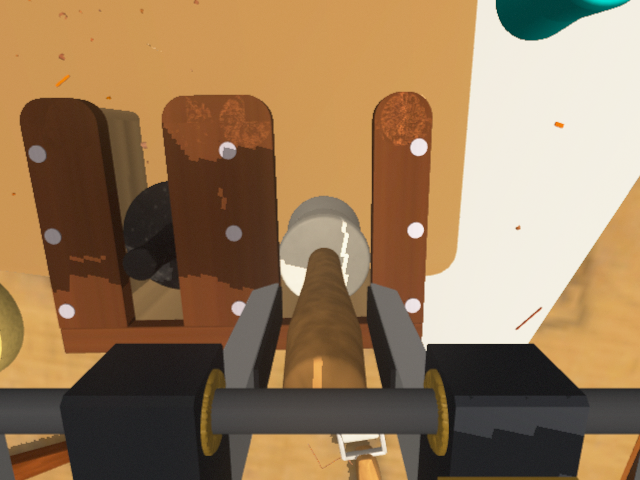

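Standing free and upright. I backed off 2 mm before releasing, so I'll regrip and make one gentle push to be sure it's home.

```bash
python3 -m handwheel '[{"delta_pos":[0,-1,0],"yaw":0},{"delta_pos":[0,-1,0],"yaw":0},{"delta_pos":[0,-1,0],"yaw":0},{"delta_pos":[0,-1,0],"yaw":0},{"delta_pos":[0,-1,0],"yaw":0}]' 255
python3 -m handwheel '[{"delta_pos":[0,0,-0.5],"yaw":0},{"delta_pos":[0,0,-1],"yaw":0},{"delta_pos":[0,0,-1],"yaw":0}]'
python3 -m handwheel '[{"delta_pos":[0,0,-0.5],"yaw":0},{"delta_pos":[0,0,-1],"yaw":0},{"delta_pos":[0,0,-1],"yaw":0}]'
```

```text
time: 13.95
tool_pos: [0.5837, 0.2067, 0.1307]
ee_rot: [-1.571, 0.0, 1.74]
wrist_force: [-0.9, -1.3, 1.3]
width: 0.0258
time: 14.25
tool_pos: [0.5846, 0.207, 0.1308]
ee_rot: [-1.571, 0.0, 1.74]
wrist_force: [-1.2, -0.0, 2.7]
width: 0.0251
time: 14.55
tool_pos: [0.5856, 0.2073, 0.1309]
ee_rot: [-1.571, -0.0, 1.74]
wrist_force: [-2.4, -0.7, 4.1]
width: 0.0255
```

```bash
python3 -m handwheel '[{"delta_pos":[0,-0.5,-1],"yaw":0},{"delta_pos":[0,-0.5,-2],"yaw":0},{"delta_pos":[0,-0.5,-2],"yaw":0}]'
python3 -m handwheel '[{"delta_pos":[0,-0.5,-1],"yaw":0},{"delta_pos":[0,-0.5,-2],"yaw":0},{"delta_pos":[0,-0.5,-2],"yaw":0}]'
python3 - <<'E'
from h import *
s=snap('wrist','w8.png'); s=snap('scene','s8.png');s=snap('top','t8.png')
i=cv2.imread('pics/s8.png');cv2.imwrite('pics/s8c.png',cv2.resize(i[120:220,220:320],None,fx=6,fy=6,interpolation=cv2.INTER_CUBIC))
E
```

```text
time: 14.85
tool_pos: [0.5876, 0.2076, 0.1312]
ee_rot: [-1.571, -0.0, 1.74]
wrist_force: [-2.2, -0.7, 4.4]
width: 0.0256
time: 15.15
tool_pos: [0.5896, 0.2079, 0.1314]
ee_rot: [-1.571, -0.0, 1.74]
wrist_force: [-1.8, -1.2, 2.7]
width: 0.0254
```

View pics/w8.png

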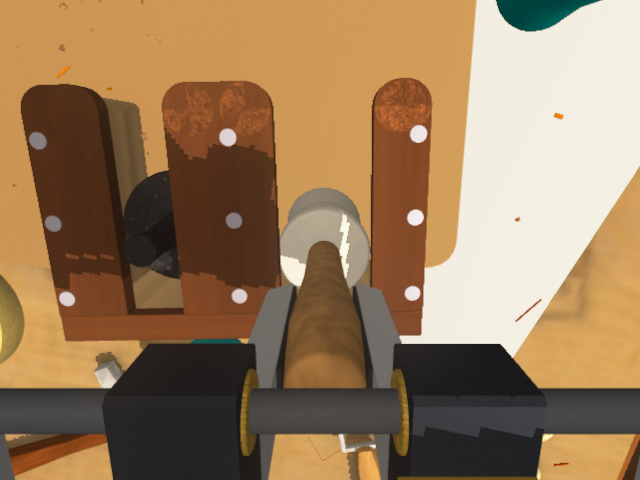

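View pics/s8c.png

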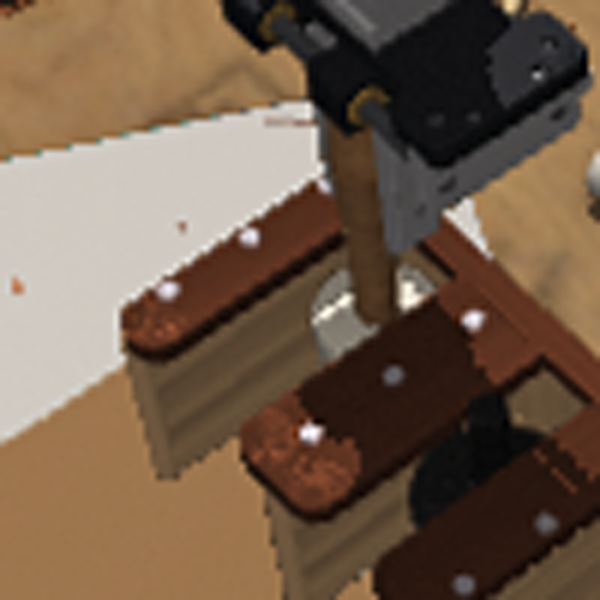

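```bash
python3 -m handwheel '[{"delta_pos":[0,0,1],"yaw":0},{"delta_pos":[0,0.5,2],"yaw":0},{"delta_pos":[0,0.5,3],"yaw":0},{"delta_pos":[0,0.5,3],"yaw":0}]'
python3 -m handwheel '[{"delta_pos":[0,0,0],"yaw":0},{"delta_pos":[0,0,0],"yaw":0},{"delta_pos":[0,0,0],"yaw":0},{"delta_pos":[0,0,0],"yaw":0},{"delta_pos":[0,0,0],"yaw":0},{"delta_pos":[0,0,0],"yaw":0}]' 130
python3 -m handwheel '[{"delta_pos":[0,-30,0],"yaw":0},{"delta_pos":[0,-60,0],"yaw":0},{"delta_pos":[0,-90,0],"yaw":0},{"delta_pos":[0,-120,0],"yaw":0},{"delta_pos":[0,-120,0],"yaw":0}]'
python3 -m handwheel '[{"delta_pos":[0,0,30],"yaw":0},{"delta_pos":[0,0,70],"yaw":0},{"delta_pos":[0,0,110],"yaw":0},{"delta_pos":[0,0,150],"yaw":0},{"delta_pos":[0,0,190],"yaw":0},{"delta_pos":[0,0,220],"yaw":0},{"delta_pos":[0,0,220],"yaw":0}]'
python3 - <<'E'
from h import *
to([.5808,.2067,.1355],1.7404)
s=snap('wrist','w9.png'); s=snap('scene','s9.png');s=snap('top','t9.png')
i=cv2.imread('pics/s9.png');cv2.imwrite('pics/s9c.png',cv2.resize(i[120:240,220:370],None,fx=5,fy=5,interpolation=cv2.INTER_CUBIC))
i=cv2.imread('pics/t9.png');cv2.imwrite('pics/t9c.png',cv2.resize(i[165:285,160:310],None,fx=5,fy=5,interpolation=cv2.INTER_CUBIC))
E
```

```text
time: 15.7
tool_pos: [0.5867, 0.2074, 0.1311]
ee_rot: [-1.571, -0.0, 1.74]
wrist_force: [-0.0, -0.7, 1.8]
width: 0.0253
time: 16.3
tool_pos: [0.5866, 0.2075, 0.1309]
ee_rot: [-1.571, -0.0, 1.74]
wrist_force: [-0.0, -0.3, -0.5]
width: 0.0459
time: 16.8
tool_pos: [0.5885, 0.2079, 0.2572]
ee_rot: [-1.581, -0.001, 1.74]
wrist_force: [0.2, 0.8, 0.9]
width: 0.0462
time: 17.5
tool_pos: [0.3669, 0.17, 0.2506]
ee_rot: [-1.571, -0.0, 1.741]
wrist_force: [-0.5, 0.6, -0.1]
width: 0.0463
pos [0.3669 0.17   0.2506] yaw 1.741 delta [-1.000e-01  1.151e+02 -2.170e+02] turn 0.001 F [-0.5  0.6 -0.1] w 0.0463 t 17.5
```

View pics/w9.png

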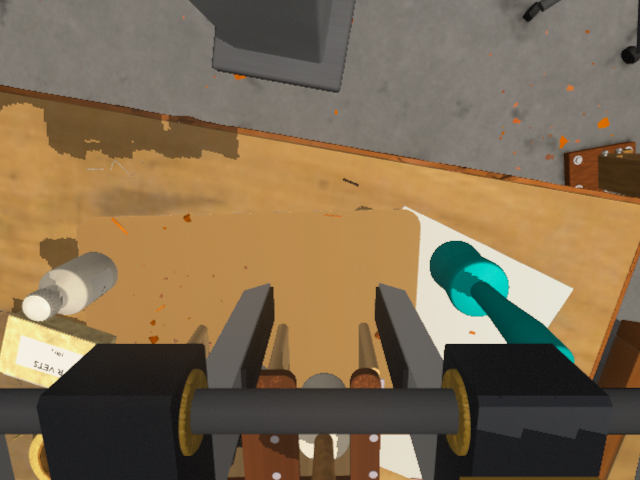

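View pics/s9c.png

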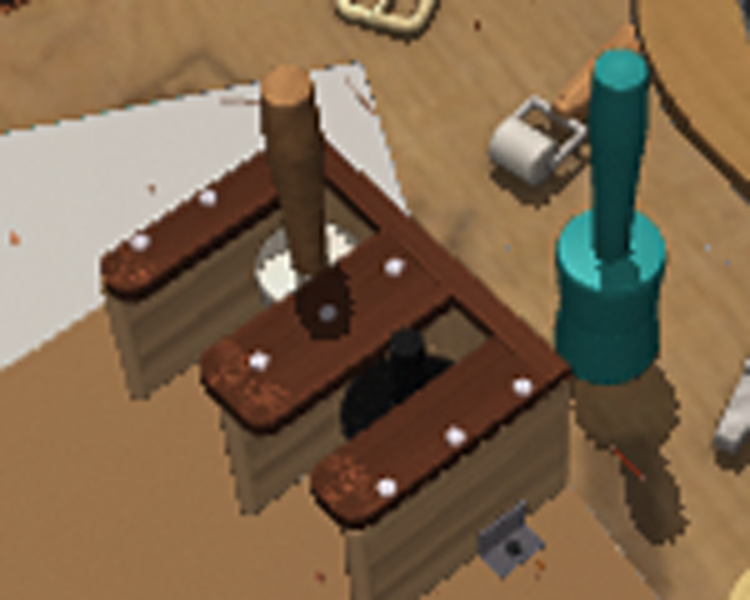

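View pics/t9c.png

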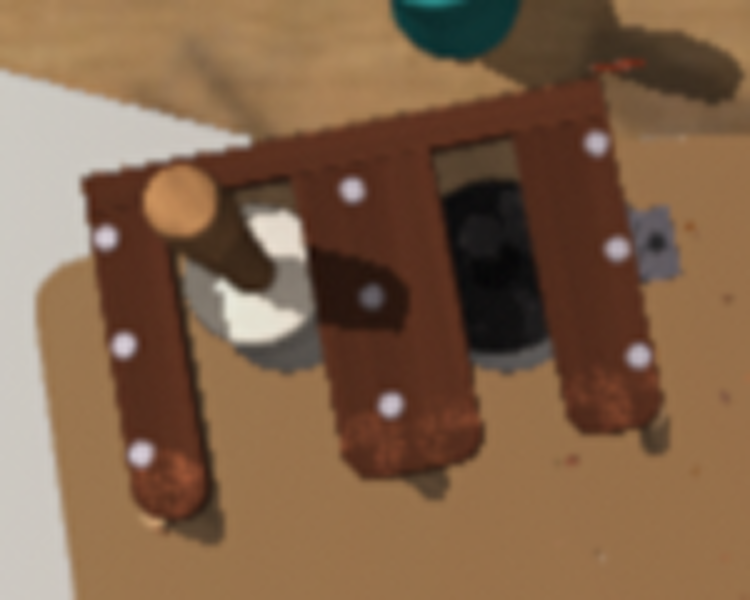

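```bash
cat > chk.py <<'E'
from h import *
t=load('t9');s=load('s9')
D=np.array([.56274321,.15794593]);a=.16960042;R=np.array([[np.cos(a),-np.sin(a)],[np.sin(a),np.cos(a)]])
loc=lambda P:((P[:2]-D)@R*1000).round(1)
print('handle top',loc(atz(t,180/5+160,202/5+165,.208)),loc(atz(s,289/5+220,87/5+120,.208)))
# predicted head-top outline + handle top for home, drawn
for im,fn,(x0,y0),src in((t,'o_t.png',(160,165),'t9'),(s,'o_s.png',(220,120),'s9')):
    c=cv2.resize(cv2.imread(f'pics/{src}.png')[y0:y0+120,x0:x0+150],None,fx=5,fy=5,interpolation=cv2.INTER_CUBIC)
    for dx,col in((26,(0,255,0)),(20,(0,0,255))):
      for r,z in((27,.08),(13.5,.208)):
        th=np.linspace(0,6.28,60);m=np.c_[dx+r*np.cos(th),45+r*np.sin(th)]/1000
        P=np.c_[m@R.T+D,np.full(60,z)]
        q=((proj(im,P)-[x0,y0]+.5)*5).astype(int);cv2.polylines(c,[q],True,col,1)
    cv2.imwrite('pics/'+fn,c)
E
python3 chk.py
```

```text
handle top [21.5 45.3] [22.  37.5]
```

View pics/o_t.png

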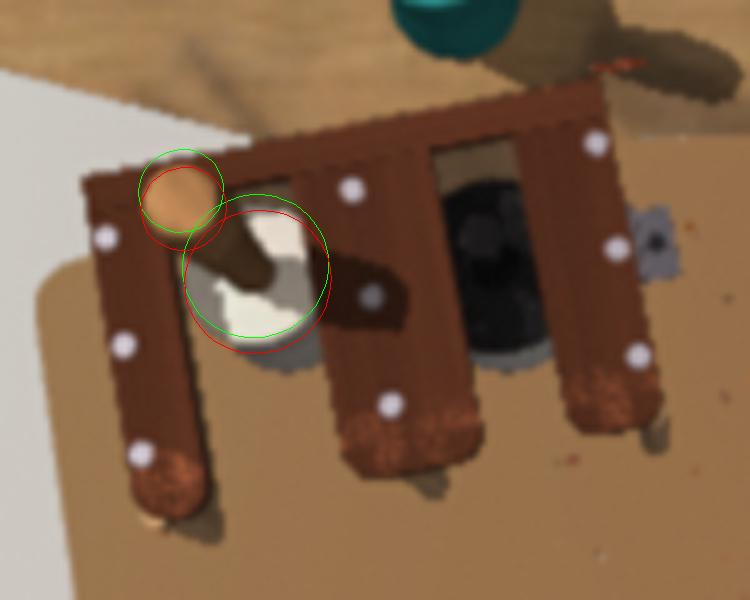

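View pics/o_s.png

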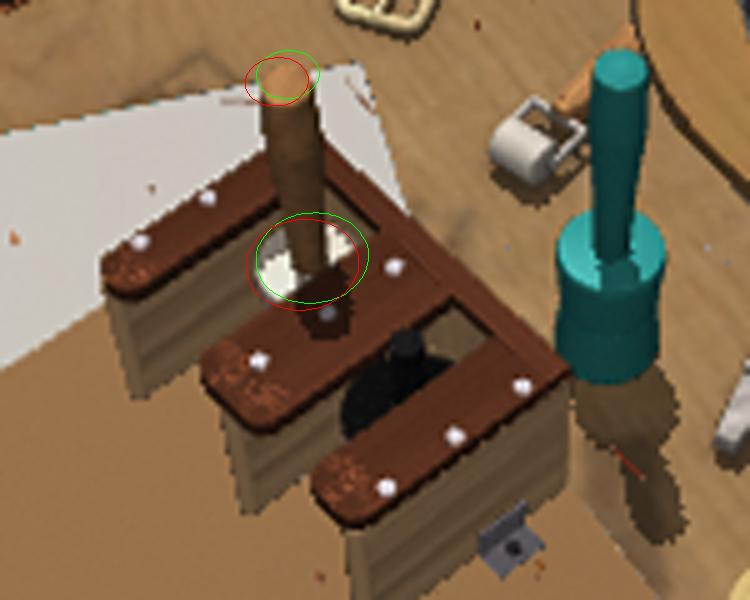

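The mallet stands upright in the bay, but the overlay puts the head about 2–4 mm short of the green home outline. My push seems to have tilted it rather than slid it. I'll regrip, lift it about 1.5 mm, and push until first contact. Then I'll lower and release without backing off.

```bash
python3 -m handwheel '[{"delta_pos":[0,0,-40],"yaw":0},{"delta_pos":[0,0,-80],"yaw":0},{"delta_pos":[0,0,-120],"yaw":0},{"delta_pos":[0,0,-160],"yaw":0},{"delta_pos":[0,0,-195],"yaw":0},{"delta_pos":[0,0,-216],"yaw":0},{"delta_pos":[0,0,-216],"yaw":0},{"delta_pos":[0,0,-216],"yaw":0}]'
python3 -m handwheel '[{"delta_pos":[0,35,0],"yaw":0},{"delta_pos":[0,70,0],"yaw":0},{"delta_pos":[0,100,0],"yaw":0},{"delta_pos":[0,118,0],"yaw":0},{"delta_pos":[0,120,0],"yaw":0},{"delta_pos":[0,120,0],"yaw":0}]'
python3 -m handwheel '[{"delta_pos":[0,0,0],"yaw":0},{"delta_pos":[0,0,0],"yaw":0},{"delta_pos":[0,0,0],"yaw":0},{"delta_pos":[0,0,0],"yaw":0},{"delta_pos":[0,0,0],"yaw":0},{"delta_pos":[0,0,0],"yaw":0}]' 255
python3 -m handwheel '[{"delta_pos":[0,-0.5,0],"yaw":0},{"delta_pos":[0,-1.5,0],"yaw":0},{"delta_pos":[0,-2,0],"yaw":0},{"delta_pos":[0,-2,0],"yaw":0}]'
```

```text
time: 18.45
tool_pos: [0.583, 0.2066, 0.2491]
ee_rot: [-1.568, 0.0, 1.74]
wrist_force: [0.7, -0.0, 0.7]
width: 0.0462
time: 19.05
tool_pos: [0.582, 0.2067, 0.1314]
ee_rot: [-1.571, -0.0, 1.74]
wrist_force: [0.1, -0.2, -0.5]
width: 0.0462
time: 19.65
tool_pos: [0.5835, 0.2067, 0.1326]
ee_rot: [-1.574, 0.0, 1.74]
wrist_force: [0.1, -1.3, 6.0]
width: 0.0251
time: 20.05
tool_pos: [0.5827, 0.2067, 0.1327]
ee_rot: [-1.571, -0.0, 1.74]
wrist_force: [1.6, -0.2, 1.6]
width: 0.0249
```

```bash
python3 -m handwheel '[{"delta_pos":[0,-1,0],"yaw":0},{"delta_pos":[0,-2,0],"yaw":0},{"delta_pos":[0,-2,0],"yaw":0},{"delta_pos":[0,-2,0],"yaw":0}]'
python3 - <<'E'
from h import *
to([.5808,.2067,.1355],1.7404)
s=snap('wrist','w10.png'); print(robot.get_obs()['wrist_torque'].round(3))
E
```

```text
time: 20.45
tool_pos: [0.5817, 0.2067, 0.1336]
ee_rot: [-1.568, -0.0, 1.74]
wrist_force: [-0.2, -0.7, -4.5]
width: 0.0256
pos [0.5817 0.2067 0.1336] yaw 1.74 delta [ 0.2 -1.9  0.9] turn -0.0 F [-0.2 -0.7 -4.5] w 0.0256 t 20.45
[ 0.023 -0.003 -0.013]
```

View pics/w10.png

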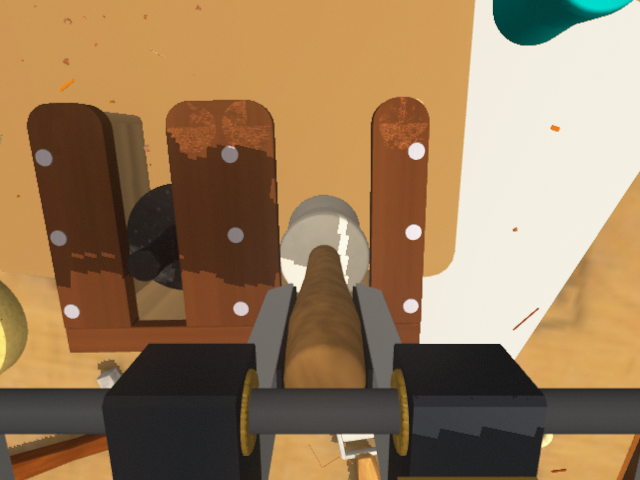

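The mallet now hangs upright, but it sits about 5–6 mm toward the robot within the pads. The first push had tilted it. I'll advance carefully to first contact.

```bash
python3 -m handwheel '[{"delta_pos":[0,0,-0.5],"yaw":0},{"delta_pos":[0,0,-1],"yaw":0},{"delta_pos":[0,0,-1.5],"yaw":0},{"delta_pos":[0,0,-2],"yaw":0},{"delta_pos":[0,0,-2],"yaw":0},{"delta_pos":[0,0,-2],"yaw":0}]'
python3 -m handwheel '[{"delta_pos":[0,0,-0.5],"yaw":0},{"delta_pos":[0,0,-1],"yaw":0},{"delta_pos":[0,0,-1],"yaw":0},{"delta_pos":[0,0,-1],"yaw":0}]'
python3 - <<'E'
from h import *
s=snap('wrist','w11.png')
for i in range(1):
    o=robot.get_obs(); print(o['wrist_force'].round(2),o['wrist_torque'].round(3),o['tool_pos'].round(4))
E
```

```text
time: 21.1
tool_pos: [0.5846, 0.2071, 0.1351]
ee_rot: [-1.571, -0.0, 1.74]
wrist_force: [0.9, 0.1, -4.1]
width: 0.0256
time: 21.5
tool_pos: [0.5856, 0.2072, 0.135]
ee_rot: [-1.571, -0.0, 1.74]
wrist_force: [-0.2, -0.2, -4.0]
width: 0.0255
[ 0.64 -0.75 -4.38] [ 0.044 -0.069 -0.015] [0.5856 0.2072 0.135 ]
```

```bash
for i in 1; do python3 -m handwheel '[{"delta_pos":[0,0,-0.5],"yaw":0},{"delta_pos":[0,0,-1],"yaw":0},{"delta_pos":[0,0,-1],"yaw":0}]'; python3 -m handwheel '[{"delta_pos":[0,0,-0.5],"yaw":0},{"delta_pos":[0,0,-0.5],"yaw":0}]'; done
python3 - <<'E'
from h import *
s=snap('wrist','w12.png')
o=robot.get_obs(); print(o['wrist_force'].round(2),o['wrist_torque'].round(3),o['tool_pos'].round(4))
i=np.vstack([cv2.imread('pics/%s.png'%k)[180:310,260:390] for k in('w10','w12')]);j=np.hstack([cv2.imread('pics/%s.png'%k)[180:310,260:390] for k in('w10','w11','w12')])
cv2.imwrite('pics/cmp.png',cv2.resize(j,None,fx=2,fy=2))
E
```

```text
time: 21.85
tool_pos: [0.5866, 0.2074, 0.135]
ee_rot: [-1.571, -0.0, 1.74]
wrist_force: [1.1, -0.6, -4.0]
width: 0.0258
time: 22.05
tool_pos: [0.587, 0.2075, 0.135]
ee_rot: [-1.571, -0.0, 1.74]
wrist_force: [-0.6, 0.3, -4.4]
width: 0.025
[-0.68  0.84 -4.04] [-0.     0.006 -0.053] [0.587  0.2075 0.135 ]
```

View pics/cmp.png

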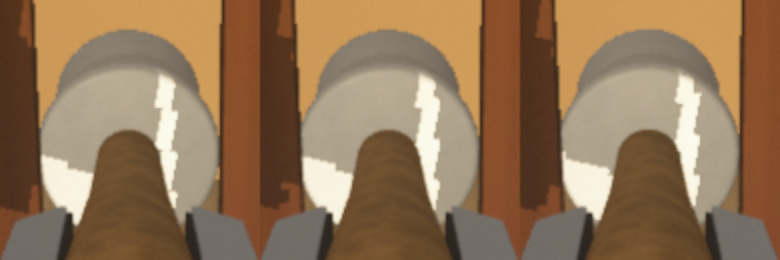

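No contact and no tilt so far. I'll continue in half-millimetre steps.

```bash
python3 -m handwheel '[{"delta_pos":[0,0,-0.5],"yaw":0},{"delta_pos":[0,0,-0.5],"yaw":0}]'; python3 -m handwheel '[{"delta_pos":[0,0,-0.5],"yaw":0},{"delta_pos":[0,0,-0.5],"yaw":0}]';python3 -m handwheel '[{"delta_pos":[0,0,-0.5],"yaw":0},{"delta_pos":[0,0,-0.5],"yaw":0}]'
```

```text
time: 22.3
tool_pos: [0.5874, 0.2075, 0.135]
ee_rot: [-1.57, -0.0, 1.74]
wrist_force: [-0.5, 0.2, -4.3]
width: 0.0258
time: 22.5
tool_pos: [0.5878, 0.2076, 0.135]
ee_rot: [-1.57, -0.0, 1.74]
wrist_force: [-1.5, -1.4, -3.5]
width: 0.0253
time: 22.7
tool_pos: [0.5883, 0.2077, 0.135]
ee_rot: [-1.57, -0.0, 1.74]
wrist_force: [-0.8, -0.9, -3.0]
width: 0.0256
```

```bash
python3 -m handwheel '[{"delta_pos":[0,0,-0.5],"yaw":0},{"delta_pos":[0,0,-0.5],"yaw":0}]'
python3 - <<'E'
from h import *
s=snap('wrist','w13.png')
o=robot.get_obs(); print(o['wrist_force'].round(2),o['wrist_torque'].round(3),o['tool_pos'].round(4))
# vertical shift of the head patch in tool view vs w12 (phase correlation)
a=cv2.imread('pics/w10.png',0).astype(np.float32)
for k in('w11','w12','w13'):
    b=cv2.imread(f'pics/{k}.png',0).astype(np.float32)
    print(k,[ (lambda r:(cv2.minMaxLoc(r)[3],round(cv2.minMaxLoc(r)[1],3)))(cv2.matchTemplate(b[190:300,280:380],a[200:290,285:370],cv2.TM_CCOEFF_NORMED))])
E
```

```text
time: 22.9
tool_pos: [0.5888, 0.2078, 0.135]
ee_rot: [-1.57, -0.0, 1.74]
wrist_force: [-1.6, 0.4, -3.1]
width: 0.0251
[-1.36 -1.03 -2.48] [0.036 0.485 0.011] [0.5889 0.2078 0.135 ]
w11 [((5, 10), 0.981)]
w12 [((5, 10), 0.974)]
w13 [((5, 7), 0.959)]
```

The head shifted 3 px in the wrist view and the wrist torque rose, so contact with the stop is confirmed. I'll lower and release.

```bash
python3 -m handwheel '[{"delta_pos":[0,0.5,0],"yaw":0},{"delta_pos":[0,1,0],"yaw":0},{"delta_pos":[0,1.5,0],"yaw":0},{"delta_pos":[0,1.5,0],"yaw":0}]'
python3 -m handwheel '[{"delta_pos":[0,0.5,0],"yaw":0},{"delta_pos":[0,0.5,0],"yaw":0}]'
python3 -m handwheel '[{"delta_pos":[0,0,0],"yaw":0},{"delta_pos":[0,0,0],"yaw":0},{"delta_pos":[0,0,0],"yaw":0},{"delta_pos":[0,0,0],"yaw":0},{"delta_pos":[0,0,0],"yaw":0},{"delta_pos":[0,0,0],"yaw":0}]' 150
python3 - <<'E'
from h import *
s=snap('wrist','w14.png')
to([.5808,.2067,.1355],1.7404)
E
```

```text
time: 23.35
tool_pos: [0.5889, 0.2078, 0.1333]
ee_rot: [-1.571, -0.0, 1.74]
wrist_force: [-2.4, 0.4, -3.8]
width: 0.0253
time: 23.55
tool_pos: [0.589, 0.2078, 0.1332]
ee_rot: [-1.571, -0.0, 1.74]
wrist_force: [-2.2, -0.7, -2.9]
width: 0.0254
time: 24.15
tool_pos: [0.5892, 0.2079, 0.1331]
ee_rot: [-1.571, -0.0, 1.74]
wrist_force: [0.2, 0.6, -0.4]
width: 0.0389
pos [0.5891 0.2078 0.1331] yaw 1.74 delta [ 0.3 -2.4  8.4] turn -0.0 F [0.4 0.6 0.1] w 0.0389 t 24.2
```

View pics/w14.png

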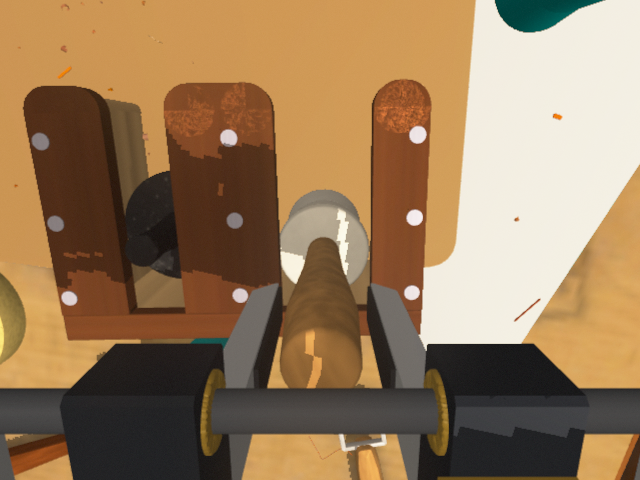

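```bash
python3 -m handwheel '[{"delta_pos":[0,-30,0],"yaw":0},{"delta_pos":[0,-65,0],"yaw":0},{"delta_pos":[0,-100,0],"yaw":0},{"delta_pos":[0,-120,0],"yaw":0}]'
python3 -m handwheel '[{"delta_pos":[0,0,35],"yaw":0},{"delta_pos":[0,0,80],"yaw":0},{"delta_pos":[0,0,125],"yaw":0},{"delta_pos":[0,0,170],"yaw":0},{"delta_pos":[0,0,205],"yaw":0},{"delta_pos":[0,0,224],"yaw":0}]'
sed -i "s/load('t9')/load('t15')/;s/load('s9')/load('s15')/;s/'t9')/'t15')/;s/'s9')/'s15')/" chk.py
python3 - <<'E'
from h import *
snap('scene','s15.png');snap('top','t15.png');to([.5808,.2067,.1355],1.7404)
E
python3 chk.py; python3 - <<'E'
import cv2,numpy as np
for a,b,x,y in(('t9','t15',160,165),('s9','s15',220,120)):
    c=[cv2.resize(cv2.imread(f'pics/{k}.png')[y:y+90,x:x+75],None,fx=5,fy=5,interpolation=cv2.INTER_CUBIC) for k in(a,b)]
    cv2.imwrite(f'pics/cmp_{b}.png',np.hstack(c))
E
```

```text
time: 24.6
tool_pos: [0.5899, 0.208, 0.2569]
ee_rot: [-1.576, -0.0, 1.74]
wrist_force: [-0.1, 0.2, 0.2]
width: 0.0386
time: 25.2
tool_pos: [0.3659, 0.1698, 0.2536]
ee_rot: [-1.572, -0.0, 1.741]
wrist_force: [0.0, 0.7, 0.7]
width: 0.0387
pos [0.3667 0.17   0.254 ] yaw 1.741 delta [-1.000e-01  1.191e+02 -2.169e+02] turn 0.0 F [ 0.1  0.2 -0.1] w 0.0387 t 25.3
handle top [21.5 45.3] [22.  37.5]
```

View pics/o_t.png

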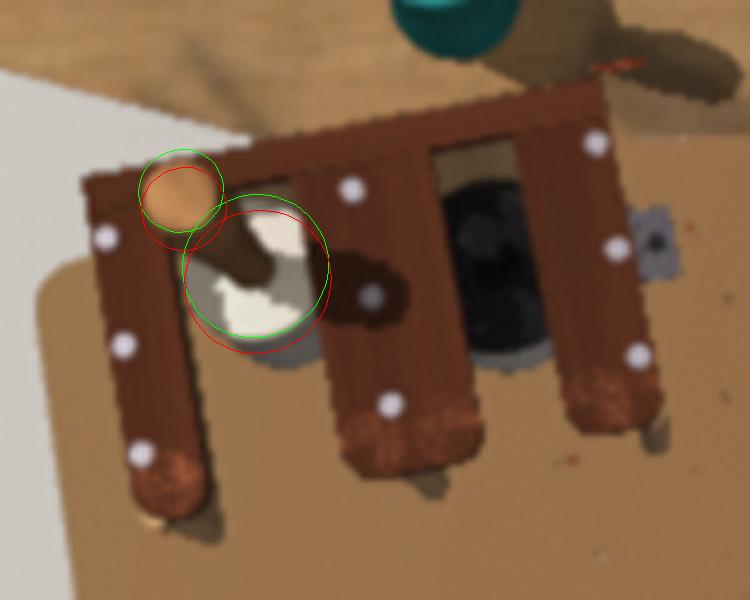

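View pics/o_s.png

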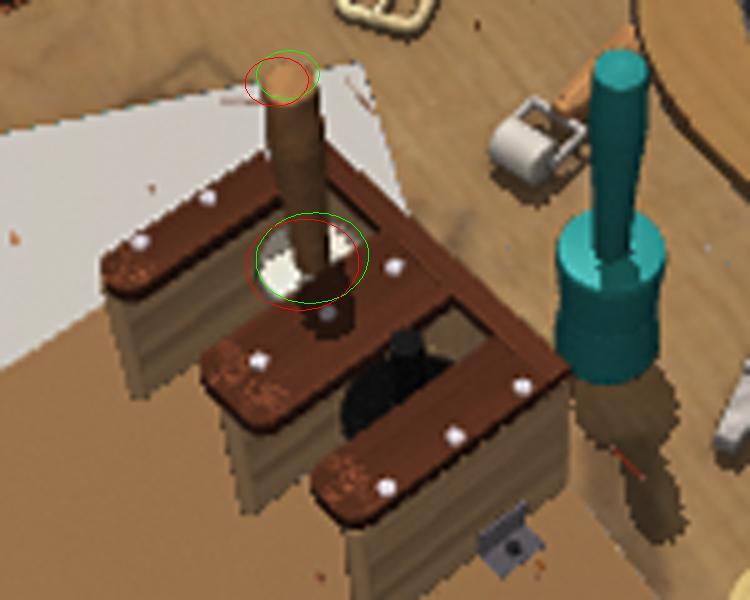

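View pics/cmp_t15.png

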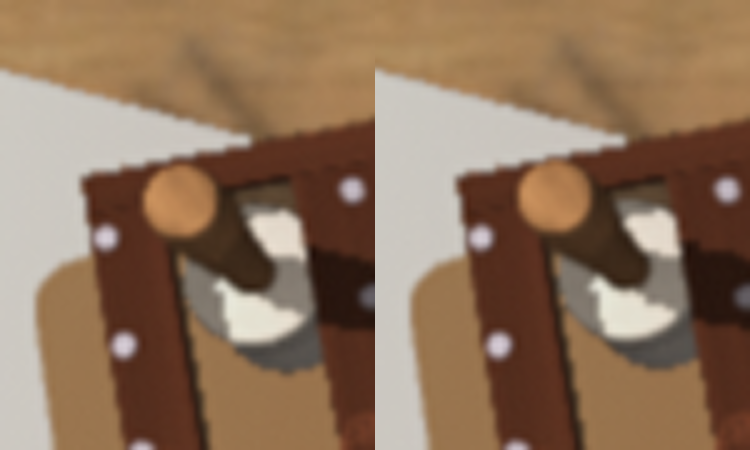

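It moved about 2 mm and now matches home to within about 1–2 mm. There's time for one more trim: grip upright, lift 1–2 mm, creep to first contact, set down.

```bash
python3 -m handwheel '[{"delta_pos":[0,0,-45],"yaw":0},{"delta_pos":[0,0,-90],"yaw":0},{"delta_pos":[0,0,-135],"yaw":0},{"delta_pos":[0,0,-180],"yaw":0},{"delta_pos":[0,0,-210],"yaw":0},{"delta_pos":[0,0,-220],"yaw":0},{"delta_pos":[0,0,-220],"yaw":0}]'
python3 -m handwheel '[{"delta_pos":[0,35,0],"yaw":0},{"delta_pos":[0,75,0],"yaw":0},{"delta_pos":[0,105,0],"yaw":0},{"delta_pos":[0,118,0],"yaw":0},{"delta_pos":[0,119,0],"yaw":0},{"delta_pos":[0,119,0],"yaw":0}]'
python3 -m handwheel '[{"delta_pos":[0,0,0],"yaw":0},{"delta_pos":[0,0,0],"yaw":0},{"delta_pos":[0,0,0],"yaw":0},{"delta_pos":[0,-1,0],"yaw":0},{"delta_pos":[0,-2,0],"yaw":0},{"delta_pos":[0,-2,0],"yaw":0}]' 255
python3 - <<'E'
from h import *
o=robot.get_obs(); print(o['wrist_force'].round(2),o['wrist_torque'].round(3),o['tool_pos'].round(4))
E
```

```text
time: 26.0
tool_pos: [0.5862, 0.2071, 0.2511]
ee_rot: [-1.568, 0.0, 1.739]
wrist_force: [0.4, 0.2, 0.1]
width: 0.0384
time: 26.6
tool_pos: [0.5854, 0.2074, 0.1359]
ee_rot: [-1.573, -0.0, 1.74]
wrist_force: [0.1, -0.1, 0.4]
width: 0.0389
time: 27.2
tool_pos: [0.5856, 0.2071, 0.1364]
ee_rot: [-1.572, -0.0, 1.74]
wrist_force: [0.4, -1.4, 2.4]
width: 0.0253
[ 0.39 -1.38  2.42] [-0.055 -0.23   0.029] [0.5856 0.2071 0.1364]
```

```bash
python3 -m handwheel '[{"delta_pos":[0,-1,0],"yaw":0},{"delta_pos":[0,-1,0],"yaw":0},{"delta_pos":[0,-1,0],"yaw":0}]'
python3 -m handwheel '[{"delta_pos":[0,0,-0.5],"yaw":0},{"delta_pos":[0,0,-0.5],"yaw":0}]'
python3 -m handwheel '[{"delta_pos":[0,0,-0.5],"yaw":0},{"delta_pos":[0,0,-0.5],"yaw":0}]'
python3 - <<'E'
from h import *
o=robot.get_obs(); print(o['wrist_force'].round(2),o['wrist_torque'].round(3),o['tool_pos'].round(4))
E
```

```text
time: 27.5
tool_pos: [0.585, 0.2071, 0.1366]
ee_rot: [-1.57, 0.0, 1.74]
wrist_force: [1.2, -0.1, 0.1]
width: 0.0252
time: 27.7
tool_pos: [0.5854, 0.2072, 0.1365]
ee_rot: [-1.57, 0.0, 1.74]
wrist_force: [1.9, -0.9, -1.0]
width: 0.0251
time: 27.9
tool_pos: [0.5857, 0.2072, 0.1365]
ee_rot: [-1.57, 0.0, 1.74]
wrist_force: [1.0, -0.3, -2.2]
width: 0.0251
[ 0.97 -0.31 -2.21] [-0.011 -0.189 -0.04 ] [0.5857 0.2072 0.1365]
```

```bash
python3 -m handwheel '[{"delta_pos":[0,-1,0],"yaw":0},{"delta_pos":[0,-1,-0.5],"yaw":0},{"delta_pos":[0,-1,-0.5],"yaw":0}]'
python3 -m handwheel '[{"delta_pos":[0,0,-0.5],"yaw":0},{"delta_pos":[0,0,-0.5],"yaw":0}]'
python3 - <<'E'
from h import *
o=robot.get_obs(); print(o['wrist_force'].round(2),o['wrist_torque'].round(3),o['tool_pos'].round(4))
E
python3 -m handwheel '[{"delta_pos":[0,0,-0.5],"yaw":0},{"delta_pos":[0,0,-0.5],"yaw":0}]'
python3 - <<'E'
from h import *
o=robot.get_obs(); print(o['wrist_force'].round(2),o['wrist_torque'].round(3),o['tool_pos'].round(4))
E
```

```text
time: 28.2
tool_pos: [0.586, 0.2074, 0.1371]
ee_rot: [-1.569, -0.0, 1.74]
wrist_force: [0.5, -0.8, -4.8]
width: 0.0255
time: 28.4
tool_pos: [0.5869, 0.2075, 0.1377]
ee_rot: [-1.57, -0.0, 1.74]
wrist_force: [0.5, 0.1, -3.8]
width: 0.0251
[ 0.49  0.07 -3.8 ] [0.074 0.04  0.028] [0.5869 0.2075 0.1377]
time: 28.6
tool_pos: [0.5876, 0.2076, 0.138]
ee_rot: [-1.571, -0.0, 1.74]
wrist_force: [-0.7, -0.6, -4.1]
width: 0.0256
[-0.73 -0.55 -4.09] [ 0.084 -0.068  0.008] [0.5876 0.2076 0.138 ]
```

```bash
python3 -m handwheel '[{"delta_pos":[0,0,-0.5],"yaw":0},{"delta_pos":[0,0,-0.5],"yaw":0}]'
python3 - <<'E'
from h import *
o=robot.get_obs(); print(o['wrist_torque'].round(3))
E
python3 -m handwheel '[{"delta_pos":[0,0,-0.5],"yaw":0},{"delta_pos":[0,0,-0.5],"yaw":0}]'
python3 - <<'E'
from h import *
o=robot.get_obs(); print(o['wrist_torque'].round(3))
E
```

```text
time: 28.8
tool_pos: [0.5881, 0.2077, 0.138]
ee_rot: [-1.571, -0.0, 1.74]
wrist_force: [-0.7, 0.1, -4.0]
width: 0.0255
[ 0.125 -0.003  0.011]
time: 29.0
tool_pos: [0.5885, 0.2077, 0.138]
ee_rot: [-1.571, -0.0, 1.74]
wrist_force: [-1.0, -0.3, -3.3]
width: 0.0251
[ 0.044  0.023 -0.02 ]
```

```bash
python3 -m handwheel '[{"delta_pos":[0,0,-0.5],"yaw":0},{"delta_pos":[0,0,-0.5],"yaw":0}]'
python3 - <<'E'
from h import *
o=robot.get_obs(); print(o['wrist_torque'].round(3))
E

```

```text
time: 29.2
tool_pos: [0.5889, 0.2078, 0.138]
ee_rot: [-1.57, -0.0, 1.74]
wrist_force: [-0.5, 0.2, -3.3]
width: 0.0249
[-0.02   0.195 -0.002]
```

```bash
python3 -m handwheel '[{"delta_pos":[0,0.5,-0.5],"yaw":0},{"delta_pos":[0,1,-0.5],"yaw":0},{"delta_pos":[0,1.5,-0.5],"yaw":0},{"delta_pos":[0,2,-0.5],"yaw":0},{"delta_pos":[0,2,-0.5],"yaw":0}]'
python3 - <<'E'
from h import *
o=robot.get_obs(); print(o['wrist_torque'].round(3))
E
```

```text
time: 29.7
tool_pos: [0.5895, 0.2079, 0.1367]
ee_rot: [-1.571, -0.0, 1.74]
wrist_force: [-3.4, 0.0, 0.1]
width: 0.0254
[-0.092  0.571 -0.03 ]
```

The −3.4 N and 0.57 N m readings show the head against the stop and the bench carrying the weight. Release and retreat.

```bash
python3 -m handwheel '[{"delta_pos":[0,0,0],"yaw":0},{"delta_pos":[0,0,0],"yaw":0},{"delta_pos":[0,0,0],"yaw":0},{"delta_pos":[0,0,0],"yaw":0},{"delta_pos":[0,0,0],"yaw":0},{"delta_pos":[0,0,0],"yaw":0}]' 140
python3 -m handwheel '[{"delta_pos":[0,-30,0],"yaw":0},{"delta_pos":[0,-65,0],"yaw":0},{"delta_pos":[0,-100,0],"yaw":0},{"delta_pos":[0,-120,0],"yaw":0}]'
python3 -m handwheel '[{"delta_pos":[0,0,35],"yaw":0},{"delta_pos":[0,0,80],"yaw":0},{"delta_pos":[0,0,125],"yaw":0},{"delta_pos":[0,0,170],"yaw":0},{"delta_pos":[0,0,205],"yaw":0},{"delta_pos":[0,0,224],"yaw":0}]'
sed -i "s/15')/16')/g" chk.py
python3 - <<'E'
from h import *
snap('scene','s16.png');snap('top','t16.png');to([.5808,.2067,.1355],1.7404)
E
python3 chk.py
```

```text
time: 30.3
tool_pos: [0.5896, 0.208, 0.136]
ee_rot: [-1.571, -0.0, 1.74]
wrist_force: [-0.9, 0.2, 0.5]
width: 0.0425
time: 30.7
tool_pos: [0.5903, 0.2081, 0.2599]
ee_rot: [-1.576, -0.0, 1.74]
wrist_force: [1.2, -0.6, 0.3]
width: 0.0427
time: 31.3
tool_pos: [0.3664, 0.1699, 0.2567]
ee_rot: [-1.572, -0.0, 1.741]
wrist_force: [-0.2, 0.9, 0.0]
width: 0.0425
pos [0.3672 0.1701 0.2571] yaw 1.741 delta [-1.000e-01  1.222e+02 -2.164e+02] turn 0.0 F [0.1 0.3 0.6] w 0.0423 t 31.4
handle top [21.5 45.3] [22.  37.5]
```

View pics/o_t.png

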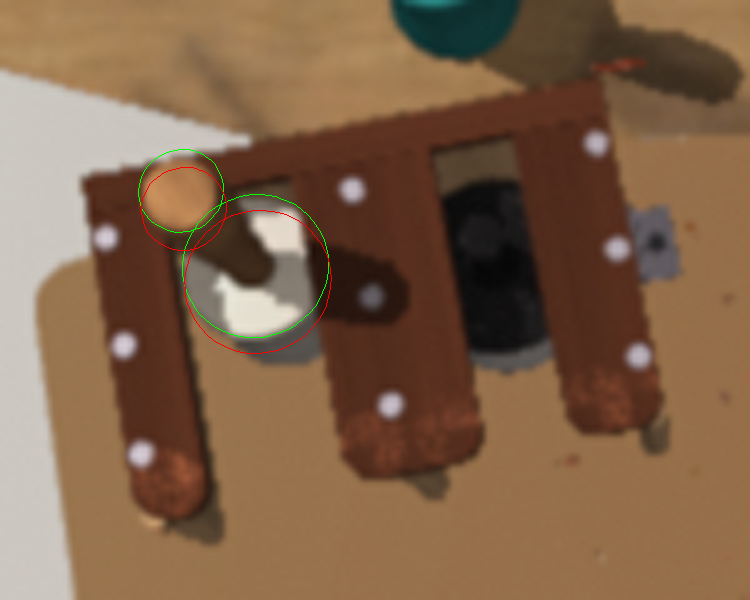

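View pics/o_s.png

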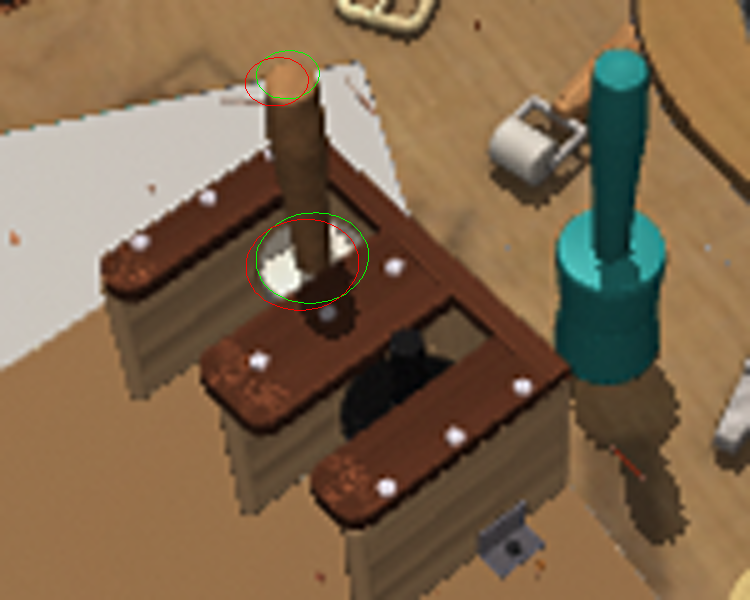

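The head's outline now matches the green home outline, the mallet is upright, the pot is unmoved, and the gripper is clear. (The repeated "handle top" print comes from hard-coded pixels, so I'm ignoring it.) Handing in.

```bash
python3 -c "
from bench import robot
print(robot.close_job())"
```

```text
the job is handed in; nothing more can be done
None
```

The mallet is in the left bay, standing upright with its head under the deck at the back stop. I handed the job in at about 31.4 s with the gripper open and clear.

**What I did:** I gripped the mallet by the handle, carried it over the clutter to the dock mouth and slid it in a few millimetres off the bench. The first push tilted it and left it about 4 mm short of home. I regripped twice, each time creeping forward to contact with the stop before setting it down.

**Last checks:**
- **Contact:** just before the final release I read about 3.4 N and 0.57 N m, which means the head was touching the stop with the bench taking the weight.
- **Position:** in the top view the head's outline matches the predicted home outline to about 1 mm, and the scene view agrees to 1–2 mm. That is within the camera and dock-fit error, so a gap of up to about 1–2 mm at the stop can't be ruled out.
- **Disagreement:** the two cameras differed by about 4–5 mm sideways on the mallet's start position. I used the average, and the handle stayed centred in the slot.
- **Surroundings:** the glue pot looks the same as at the start, and neither turquoise mallet was touched.
- **Forces:** the highest force I read during handling was about 6 N.

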